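# Show which bottle goes where and ring for the cellar hand

## Task

Show the cellar hand which bottle to lay where: point at the standing half bottle with the gold capsule, the fingertips two or three centimetres above its top, and stay there for at least two seconds; then point in the same way at the orange round marker standing in the empty place of the pine cradle, for at least two seconds. Then press the green call button right down, let it come up again and draw back. Touch only the button: the bottles, the marker, the cradle and the tumbler must not be touched, moved or picked up.

Things in the scene. Friction and masses are not known exactly. Their poses are not given: they have to be found in the camera images.
- half_gold: half bottle of dark glass standing upright with a gold-yellow capsule on its neck and a paper label; 60 mm diameter, 240 mm tall, capsule 30 mm diameter over the top 52 mm; loose, about 0.65 kg; origin at the centre of its underside, z up. This is the bottle to point at
- half_gold_top (a point): centre of the top of the gold capsule, 240 mm above the table; the tool point (TCP) has to be over this point
- half_red: half bottle of dark glass standing upright with a red capsule on its neck and a paper label; 60 mm diameter, 240 mm tall, capsule 30 mm diameter over the top 52 mm; loose, about 0.65 kg; origin at the centre of its underside, z up
- half_blue: half bottle of dark glass standing upright with a blue capsule on its neck and a paper label; 60 mm diameter, 240 mm tall, capsule 30 mm diameter over the top 52 mm; loose, about 0.65 kg; origin at the centre of its underside, z up
- cradle: low pine cradle fixed to the table, 240 mm (x) by 392 mm (y), base board 15 mm thick, side boards 50 mm high; four places side by side along its y, 92 mm apart, at y = -138, -46, 46 and 138 mm; three hold lying bottles, one is empty but for the marker; origin at the centre of its underside
- lying_red: full-size dark glass bottle lying on its side in one place of the cradle, red capsule; 300 mm long, 74 mm diameter, so its top side is 89 mm above the table; loose, about 0.95 kg; origin below its mid-length at its underside, neck to its -x
- lying_white: full-size dark glass bottle lying on its side in one place of the cradle, white capsule; 300 mm long, 74 mm diameter, so its top side is 89 mm above the table; loose, about 0.95 kg; origin below its mid-length at its underside, neck to its -x
- lying_black: full-size dark glass bottle lying on its side in one place of the cradle, black capsule; 300 mm long, 74 mm diameter, so its top side is 89 mm above the table; loose, about 0.95 kg; origin below its mid-length at its underside, neck to its -x
- marker: place marker in the middle of the empty place: cork stem of 28 mm diameter with an orange disc of 44 mm diameter on top, 52 mm tall, standing fixed on the cradle's 15 mm board; origin at the centre of its underside, z up
- marker_top (a point): centre of the upper face of the marker's orange disc, 67 mm above the table; the tool point (TCP) has to be over this point. Neighbouring bottles' sides are 55 mm or more from its axis and rise to 89 mm above the table
- bell (a joint): travel of the green call button: 0 up, 0.006 m fully down; presses straight down and springs back, fully down takes 5 N
- bell_top (a point): centre of the top face of the green call button (40 mm diameter) on its bright metal housing; the point moves down with the button
- tumbler: loose clear glass tumbler, 72 mm diameter, 85 mm tall, standing beyond the standing bottles; origin at the centre of its underside
Things that resemble listed ones, but are neither listed nor needed, are in the scene too. What is meant by the part that bears bell is not black or purple, and is the smaller of those in its own colour.

How it is judged (in metres and radians):
On the way, in this order (a step that is already met when the one before it is completed fails the run):
1. the tool point stays just above the gold capsule for 1.8 s (horizontal distance between the grasp point and half_gold_top below 0.02 m and z of the grasp point in the frame of half_gold_top between 0.015 and 0.075 m), for 1.8 s.
2. then the tool point stays just above the orange marker for 1.8 s (horizontal distance between the grasp point and marker_top below 0.02 m and z of the grasp point in the frame of marker_top between 0.015 and 0.075 m), for 1.8 s.
3. then the call button is pressed down (value of joint bell above 0.0045 m), for 0.05 s.
At the end, for the whole second after the job is handed in: Button up again (within 1.5 mm); bottles and tumbler at rest within 8 mm of their starts, standing bottles upright (0.05 rad). Each pointing: TCP within 20 mm sideways of the named top and 15 to 75 mm above it for 1.8 s unbroken (value of joint bell below 0.0015 m and distance of each of half_gold, half_red, half_blue, lying_red, lying_white, lying_black, tumbler from where it was at the start of the episode below 0.008 m and angle between each of half_gold, half_red, half_blue's own z axis and vertical below 0.05 rad and linear speed of each of half_gold, half_red, half_blue, lying_red, lying_white, lying_black, tumbler below 0.02 m/s); the robot touches nothing.
It fails at once if the robot touches a bottle, the marker, the cradle or the tumbler (over 0.5 N) ((contact force between half_gold and the fingers above 0.5 N or contact force between half_gold and the arm above 0.5 N) or (contact force between half_red and the fingers above 0.5 N or contact force between half_red and the arm above 0.5 N) or (contact force between half_blue and the fingers above 0.5 N or contact force between half_blue and the arm above 0.5 N) or (contact force between lying_red and the fingers above 0.5 N or contact force between lying_red and the arm above 0.5 N) or (contact force between lying_white and the fingers above 0.5 N or contact force between lying_white and the arm above 0.5 N) or (contact force between lying_black and the fingers above 0.5 N or contact force between lying_black and the arm above 0.5 N) or (contact force between tumbler and the fingers above 0.5 N or contact force between tumbler and the arm above 0.5 N) or (contact force between marker and the fingers above 0.5 N or contact force between marker and the arm above 0.5 N) or (contact force between cradle and the fingers above 0.5 N or contact force between cradle and the arm above 0.5 N)).
It fails at once if a bottle or the tumbler is moved more than 8 mm (distance of any of half_gold, half_red, half_blue, lying_red, lying_white, lying_black, tumbler from where it was at the start of the episode above 0.008 m).
It also fails if it takes over 66 s, if anything falls off the work surface, if the arm or the gripper's body presses on something with over 40 N, if the wrist force passes 120 N, or if a joint passes its speed limit or range.

## Robot

A 6-joint arm with a two-finger parallel gripper is mounted at the origin on the work surface. World frame = base frame: x ahead of the robot, y to its left, z up, the work surface at z = 0. Lengths are in mm, angles in rad, forces in N, time in s.
With the tool pointing down it reaches from about 350 to 775 mm from the base axis. Payload 7.3 kg.
Tool frame: the origin (TCP) lies between the finger pads, 19 mm behind the fingertips; this is the grasp point; z points along the fingers, y is the line along which they close (so a half turn about z gives the same grasp; the last joint's range is limited). The gripper opens to 92 mm and grips with 3 to 60 N. Pads are 19 mm wide; open, the fingers measure 130 mm over their backs; the gripper's body (75 mm by 190 mm) begins 47 mm behind the grasp point.
Start: joints at [-1.478, 0.342, 1.524, -0, 1.275, -0.146], TCP at [124.203, -510.114, 245.541] pointing down, gripper open.
Joint ranges: [-2.53, 2.53], [-0.77, 2.02], [0.04, 2.7], [-1, 4.14], [0.28, 2.66], [-3.11, 3.11]. Speed limits (rad/s): [2.57, 2.57, 3.14, 3.14, 3.14, 3.14].

## Interface

Orientations are given as [roll, pitch, yaw] about the fixed x, y, z axes, in that order (R = Rz(yaw) Ry(pitch) Rx(roll)).
In Python, from plant import bot gives the robot as it stands.
- The arm moves only by the tool jog_arm, never from a script. Its arguments are lists of equal length, an entry for each row: "dp": the shift along the tool's x, y, z in m, a list of three; "twist": the turn about the tool's z in degrees. A call has 1 to 10 rows; each row shifts and turns the commanded pose from where the row before left it, along the tool's axes as they then stand; what a row does not reach is not made up. A row lasts 1/8 s, in which the tool goes at most 62.5 mm and 10.7 degrees, less where a joint would pass 70% of its speed; a pose out of reach is approached as far as the arm can. A call is refused whole if a number of a shift passes 0.0625 or a number of a turn 10.7, either way. A call with a gripper value outside its range is refused whole. "jaw" is the finger opening in m, from 0 to 0.0918, set as the call begins (left out, the last holds). The fingers move at their own pace and stop on an object; the grip force is fixed at half the most. Time passes only in rows, so rows that do not move let the fingers close. It gives the time, the measured TCP pose, the force, the opening and the grip force at its end, in the units of the state.
- bot.get_obs(): the state, without advancing time (a new reading comes with each control period).
- bot.capture(name): name is "scene" or "top" or "wrist"; returns the picture (420x560x3 uint8, blue, green, red); there is no depth.
- bot.camera_params(name): a dict with "fx", "fy", "cx", "cy" (pixels), "k1" (the pictures are not rectified: a ray, as slopes to the right and down, at radius r is drawn at 1 + k1 r^2 times it, then the intrinsics apply), "R" (3x3) and "t" (3): a world point X has camera coordinates R X + t. Camera axes: x right, y down, z forward; pixel columns grow to the right and rows downward; lengths in mm; the calibration is good to about 2 mm. A picture is of the moment at which its call begins: read the wrist's pose just before it. camera_params takes no time and is no camera call; for the wrist camera it gives the pose at the moment of the call.
- bot.close_job(): hands the job in; it is judged then, once.
Trained networks look in the newest picture that a camera, given by its name, has taken for a name from the list of things; names that differ only in an ending like _2 or _b are one class to them, and where a whole thing is asked for, a point or a joint stands for the part that bears it (a point fixed in the world has none). Each returns a list of dicts, best first, with "confidence" (0 to 1); they miss things now and then, are a little off and sometimes report something else, mostly with a low value. They report only what shows in the picture. A call takes as long as a camera call. They do not tell look-alikes from the thing itself.
- bot.find_in(camera, label): "bbox" ([centre column, centre row, width, height] in pixels, round what is visible of it).
- bot.masks_of(camera, label): "pixels" (420x560 bool, what is visible of it) and "bbox" ([centre column, centre row, width, height] in pixels, round what is visible of it).
The state is a dict: "time": time; "joint_positions": joint angles; "dq": joint speeds; "tau": joint torques, N m; "tool_pos": TCP position; "tcp_rot": TCP orientation; "contact_force": force on the tool from outside, world axes, zero at the start; "moment": the same for the moment, N m; "grip_width": finger opening in mm; "finger_force": force on a finger pad.
Only numpy, scipy, OpenCV 4.12 (cv2) and the standard library are available. Lean on these libraries where they do the work, as an engineer would, in place of code of your own. Each camera call takes 0.05 s, during which the arm holds its last target. There are 200 camera calls.

## Working session

There is one attempt and no reset: what is moved stays moved. The work goes in short steps, Python scripts to look and compute and a tool call to move; the robot and the scene stay as the last step left them, time stands still between calls to the robot, and variables do not carry over. Pictures are saved under pics/ and viewed, at most 10 in all, crops included, and the job is handed in when it is done.

Besides the shell and the picture viewer there is one more tool, called by a JSON object that holds its "fn" and its "kwargs", one argument or row to a line. jog_arm: Moves the arm, as the interface text tells. Its arguments: {"type":"object","properties":{"dp":{"type":"array"},"twist":{"type":"array"},"jaw":{"type":"number"}},"required":["dp","twist"]}

```bash
mkdir -p pics; cat > h.py <<'E'
import numpy as np, cv2
from plant import bot
def ray(c,uv):
    p=bot.camera_params(c) if isinstance(c,str) else c
    R=np.array(p["R"]);t=np.array(p["t"])
    d=np.array([(uv[0]-p["cx"])/p["fx"],(uv[1]-p["cy"])/p["fy"]]);s=d.copy()
    for _ in range(20): s=d/(1+p["k1"]*(s@s))
    return -R.T@t, R.T@np.array([s[0],s[1],1])
def at(c,uv,z):
    o,d=ray(c,uv); return o+d*(z-o[2])/d[2]
E
python3 - <<'E'
from h import *
for c in("scene","top"):
    im=bot.capture(c);cv2.imwrite(f"pics/{c}0.png",im)
    p=bot.camera_params(c);print(c,(-np.array(p["R"]).T@np.array(p["t"])).round())
    for l in("half_gold","marker","bell","tumbler","half_red","half_blue","cradle"):
        print(l,[(round(d["confidence"],2),np.round(d["bbox"]).tolist()) for d in bot.find_in(c,l)][:4])
o=bot.get_obs();print(o["time"],o["tcp_rot"])
E
```

```text
scene [1211.  400.  945.]
half_gold [(0.77, [222.0, 220.0, 22.0, 74.0])]
marker [(0.76, [385.0, 292.0, 14.0, 25.0])]
bell [(0.74, [240.0, 177.0, 19.0, 12.0]), (0.6, [254.0, 211.0, 15.0, 9.0]), (0.53, [231.0, 197.0, 11.0, 5.0]), (0.51, [165.0, 257.0, 27.0, 39.0])]
tumbler [(0.81, [167.0, 255.0, 30.0, 34.0])]
half_red [(0.89, [189.0, 200.0, 27.0, 76.0])]
half_blue [(0.56, [190.0, 164.0, 26.0, 70.0])]
cradle [(0.82, [331.0, 284.0, 166.0, 124.0])]
top [ 307.  -33. 1307.]
half_gold [(0.65, [339.0, 196.0, 27.0, 44.0]), (0.3, [229.0, 213.0, 38.0, 126.0]), (0.25, [340.0, 268.0, 18.0, 14.0])]
marker [(0.65, [156.0, 218.0, 21.0, 19.0])]
bell [(0.77, [340.0, 268.0, 17.0, 19.0]), (0.74, [386.0, 317.0, 24.0, 20.0]), (0.57, [338.0, 312.0, 25.0, 24.0]), (0.48, [376.0, 273.0, 17.0, 13.0])]
tumbler [(0.94, [378.0, 150.0, 30.0, 35.0]), (0.52, [212.0, 214.0, 159.0, 105.0]), (0.2, [341.0, 195.0, 30.0, 47.0])]
half_red [(0.96, [394.0, 203.0, 40.0, 38.0]), (0.65, [340.0, 194.0, 29.0, 46.0]), (0.38, [191.0, 214.0, 33.0, 122.0])]
half_blue [(0.72, [436.0, 258.0, 52.0, 31.0]), (0.3, [230.0, 211.0, 35.0, 127.0])]
cradle [(0.57, [211.0, 215.0, 162.0, 102.0])]
0.8 [3.14143604e+00 4.10581726e-05 2.38822652e-01]
```

View pics/scene0.png

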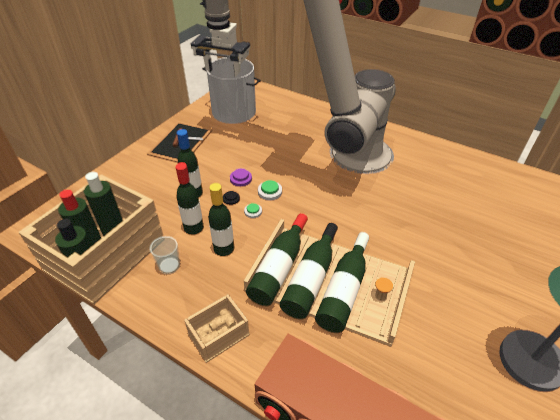

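View pics/top0.png

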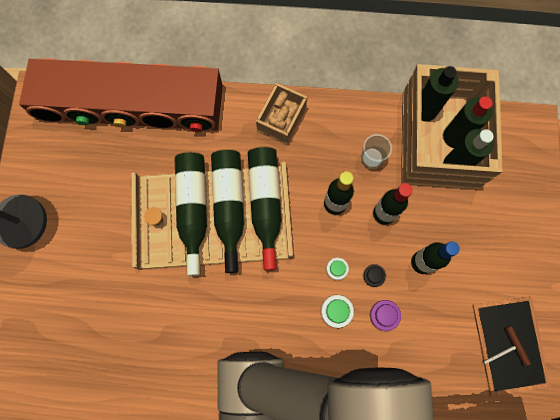

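The scene and top views agree. In the top view the gold capsule is at (346,178) and the marker at (154,216). The small green button is at (338,268), with a larger green look-alike at (338,311).

```bash
python3 - <<'E'
from h import *
import itertools
def tri(a,b):
    o1,d1=ray("top",a);o2,d2=ray("scene",b)
    s=np.linalg.lstsq(np.c_[d1,-d2],o2-o1,rcond=None)[0]
    p,q=o1+d1*s[0],o2+d2*s[1];return ((p+q)/2).round(1),np.linalg.norm(p-q).round(1)
# colour centroids
cent={}
def blob(c,uv,lo,hi,r=14):
    im=cv2.imread(f"pics/{c}0.png");h=cv2.cvtColor(im,cv2.COLOR_BGR2HSV)
    m=cv2.inRange(h,lo,hi);k=np.zeros_like(m);cv2.circle(k,uv,r,255,-1);m&=k
    y,x=np.nonzero(m);return (x.mean(),y.mean()),len(x),(x.min(),x.max(),y.min(),y.max())
G=((45,80,60),(85,255,255));O=((5,190,150),(17,255,255));Y=((22,120,90),(34,255,255))
for n,t,s,cl,r in(("small",(338,268),(254,210),G,11),("big",(338,311),(270,189),G,16),("marker",(154,216),(385,286),O,12),("gold",(346,178),(216,190),Y,12)):
    a=blob("top",t,*cl,r);b=blob("scene",s,*cl,r);print(n,a,b,tri(a[0],b[0]))
    for z in (20,40,67,240): print("  ",z,at("top",a[0],z).round(),at("scene",b[0],z).round())
print(at("scene",(216,185),240),at("top",(346,178),240)) 
# others (cap tops)
print("red",at("top",(405,190),240),"blue",at("top",(453,249),240))
print(bot.camera_params("top")["fx"])
E
```

```text
small ((np.float64(337.4818652849741), np.float64(267.9637305699482)), 193, (np.int64(330), np.int64(345), np.int64(261), np.int64(275))) ((np.float64(252.39175257731958), np.float64(207.7835051546392)), 97, (np.int64(247), np.int64(258), np.int64(203), np.int64(212))) (array([ 458.4, -162.5,   18.4]), np.float64(3.6))
   20 [ 457. -161.   20.] [ 460. -163.   20.]
   40 [ 455. -159.   40.] [ 477. -151.   40.]
   67 [ 452. -156.   67.] [ 498. -135.   67.]
   240 [ 432. -139.  240.] [639. -29. 240.]
big ((np.float64(337.6768867924528), np.float64(310.89858490566036)), 424, (np.int64(327), np.int64(349), np.int64(300), np.int64(322))) ((np.float64(269.26063829787233), np.float64(186.64893617021278)), 188, (np.int64(261), np.int64(277), np.int64(180), np.int64(193))) (array([ 353.9, -167.4,   24.9]), np.float64(3.9))
   20 [ 353. -166.   20.] [ 350. -172.   20.]
   40 [ 352. -164.   40.] [ 369. -160.   40.]
   67 [ 351. -161.   67.] [ 394. -143.   67.]
   240 [ 345. -143.  240.] [555. -36. 240.]<stdin>:12: RuntimeWarning: Mean of empty slice.
  ret = ret.dtype.type(ret / rcount)
Traceback (most recent call last):
ValueError: zero-size array to reduction operation minimum which has no identity
```

```bash
python3 - <<'E'
from h import *
im=cv2.imread("pics/top0.png");h=cv2.cvtColor(im,cv2.COLOR_BGR2HSV)
print(h[216,154],h[178,346])
sc=cv2.cvtColor(cv2.imread("pics/scene0.png"),cv2.COLOR_BGR2HSV);print(sc[285,384],sc[190,216])
def b(H,uv,lo,hi,r):
    m=cv2.inRange(H,lo,hi);k=np.zeros_like(m);cv2.circle(k,uv,r,255,-1);y,x=np.nonzero(m&k)
    return (x.mean(),y.mean()),(x.min(),x.max(),y.min(),y.max())
q=lambda c:(tuple(int(max(0,v-w)) for v,w in zip(c,(4,70,70))),tuple(int(min(255,v+w)) for v,w in zip(c,(4,70,70))))
for n,c,H,uv,r,z in(("mk","top",h,(154,216),12,67),("mk","scene",sc,(384,285),12,67),("gold","top",h,(346,178),9,240),("gold","scene",sc,(216,190),14,240)):
    a=b(H,uv,*q(H[uv[1],uv[0]]),r);print(n,c,a,at(c,a[0],z).round(1))
print("goldtop scene",at("scene",(216,186.5),240).round(1))
for n,uv in(("red",(405,190)),("blue",(453,249))):print(n,at("top",uv,240).round(1))
E
```

```text
[ 15 170 215] [ 30 150 219]
[ 16 179 244] [ 26 168 226]<stdin>:8: RuntimeWarning: overflow encountered in scalar add
<stdin>:7: RuntimeWarning: Mean of empty slice.
  ret = ret.dtype.type(ret / rcount)
Traceback (most recent call last):
ValueError: zero-size array to reduction operation minimum which has no identity
```

```bash
python3 - <<'E'
from h import *
h=cv2.cvtColor(cv2.imread("pics/top0.png"),cv2.COLOR_BGR2HSV).astype(int)
sc=cv2.cvtColor(cv2.imread("pics/scene0.png"),cv2.COLOR_BGR2HSV).astype(int)
def b(H,uv,r):
    m=(abs(H-H[uv[1],uv[0]])<=(4,60,70)).all(2).astype(np.uint8);k=np.zeros_like(m);cv2.circle(k,uv,r,1,-1);y,x=np.nonzero(m&k)
    return (x.mean().round(1),y.mean().round(1)),[int(v) for v in (x.min(),x.max(),y.min(),y.max())]
for n,c,H,uv,r,z in(("mk","top",h,(154,216),12,67),("mk","scene",sc,(384,285),12,67),("gold","top",h,(346,178),9,240),("gold","scene",sc,(216,190),14,240)):
    a=b(H,uv,r);print(n,c,a,at(c,a[0],z).round(1))
print("goldtop scene",at("scene",(216,186.5),240).round(1))
for n,uv in(("red",(405,190)),("blue",(453,249))):print(n,at("top",uv,240).round(1))
E
```

```text
mk top ((np.float64(152.5), np.float64(214.8)), [142, 165, 204, 228]) [549.6 299.7  67. ]
mk scene ((np.float64(383.8), np.float64(284.4)), [375, 392, 277, 292]) [548.6 297.2  67. ]
gold top ((np.float64(346.1), np.float64(177.6)), [340, 352, 172, 183]) [ 624.7 -148.4  240. ]
gold scene ((np.float64(214.9), np.float64(186.6)), [210, 220, 183, 190]) [ 626.6 -150.7  240. ]
goldtop scene [ 624.9 -148.6  240. ]
red [ 606.2 -274.3  240. ]
blue [ 486.8 -376.4  240. ]
```

{"fn": "jog_arm", "kwargs": {
  "dp": [
    [0, 0, -0.05],
    [0, 0, -0.05],
    [0.038, -0.0155, 0],
    [0.038, -0.0155, 0],
    [0.038, -0.0155, 0],
    [0.038, -0.0155, 0],
    [0.038, -0.0155, 0],
    [0.038, -0.0155, 0],
    [0.038, -0.0155, 0],
    [0, 0, 0]
  ],
  "twist": [0, 0, 0, 0, 0, 0, 0, 0, 0, 0],
  "jaw": 0
}}

```text
time: 2.05
tool_pos: [358.6, -340.3, 345.6]
tcp_rot: [-3.142, -0.0, 0.243]
contact_force: [-0.1, 0.2, -0.5]
grip_width: 1.0
finger_force: 0.0
```

{"fn": "jog_arm", "kwargs": {
  "dp": [
    [0.038, -0.0155, 0],
    [0.038, -0.0155, 0],
    [0.038, -0.0155, 0],
    [0.038, -0.0155, 0],
    [0.038, -0.0155, 0],
    [0.038, -0.0155, 0],
    [0.038, -0.0155, 0],
    [0.038, -0.0155, 0],
    [0, 0, 0],
    [0, 0, 0]
  ],
  "twist": [0, 0, 0, 0, 0, 0, 0, 0, 0, 0]
}}

```text
time: 3.3
tool_pos: [622.5, -150.5, 345.2]
tcp_rot: [3.141, 0.001, 0.238]
contact_force: [-0.5, -0.4, -0.3]
grip_width: 0.6
finger_force: 0.0
```

```bash
python3 - <<'E'
from h import *
print(bot.get_obs()["tool_pos"])
cv2.imwrite("pics/w1.png",bot.capture("wrist"));s=bot.capture("scene");cv2.imwrite("pics/s1.png",cv2.resize(s[60:340,100:420],None,fx=2,fy=2))
p=bot.camera_params("wrist");R,t=np.array(p["R"]),np.array(p["t"])
for X in((625,-149,240),(606,-274,240)):
    q=R@X+t;u=q[:2]/q[2];u=u*(1+p["k1"]*(u@u));print(u*[p["fx"],p["fy"]]+[p["cx"],p["cy"]])
E
```

```text
[ 622.47073089 -150.4650297   345.2145234 ]
[284.33587496 202.33851039]
[443.16602503 263.98521513]
```

View pics/w1.png

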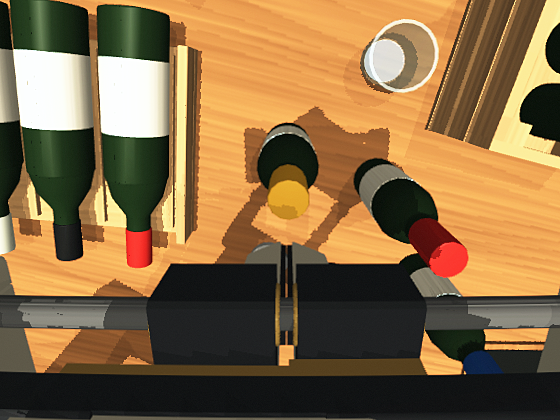

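The wrist view shows the gold capsule top at about (289,199) against a predicted (284,202). That is roughly 4 mm off, well within tolerance, so I'll descend.

{"fn": "jog_arm", "kwargs": {
  "dp": [
    [0.003, 0.0025, 0.015],
    [0, 0, 0.015],
    [0, 0, 0.015],
    [0, 0, 0.015],
    [0, 0, 0],
    [0, 0, 0],
    [0, 0, 0],
    [0, 0, 0],
    [0, 0, 0],
    [0, 0, 0]
  ],
  "twist": [0, 0, 0, 0, 0, 0, 0, 0, 0, 0]
}}

```text
time: 4.65
tool_pos: [626.6, -151.1, 285.6]
tcp_rot: [3.141, -0.0, 0.239]
contact_force: [-0.8, 0.7, 0.6]
grip_width: 0.6
finger_force: 0.0
```

{"fn": "jog_arm", "kwargs": {
  "dp": [
    [0, 0, 0],
    [0, 0, 0],
    [0, 0, 0],
    [0, 0, 0],
    [0, 0, 0],
    [0, 0, 0],
    [0, 0, 0],
    [0, 0, 0],
    [0, 0, 0],
    [0, 0, 0]
  ],
  "twist": [0, 0, 0, 0, 0, 0, 0, 0, 0, 0]
}}

```text
time: 5.9
tool_pos: [626.6, -151.1, 285.5]
tcp_rot: [3.141, -0.0, 0.239]
contact_force: [-0.1, -0.2, 0.2]
grip_width: 0.5
finger_force: 0.0
```

{"fn": "jog_arm", "kwargs": {
  "dp": [
    [0, 0, 0],
    [0, 0, 0],
    [0, 0, 0],
    [0, 0, 0],
    [0, 0, 0],
    [0, 0, 0],
    [0, 0, -0.02],
    [0, 0, -0.02],
    [0, 0, -0.02],
    [0, 0, 0]
  ],
  "twist": [0, 0, 0, 0, 0, 0, 0, 0, 0, 0]
}}

```text
time: 7.15
tool_pos: [627.0, -151.3, 347.1]
tcp_rot: [3.139, -0.003, 0.239]
contact_force: [-0.0, -0.8, 0.3]
grip_width: 0.7
finger_force: 0.0
```

{"fn": "jog_arm", "kwargs": {
  "dp": [
    [0.003, -0.045, 0],
    [0.003, -0.045, 0],
    [0.003, -0.045, 0],
    [0.003, -0.045, 0],
    [0.003, -0.045, 0],
    [0.003, -0.045, 0],
    [0.003, -0.045, 0],
    [0.003, -0.045, 0],
    [0.003, -0.045, 0],
    [0.003, -0.045, 0]
  ],
  "twist": [0, 0, 0, 0, 0, 0, 0, 0, 0, 0]
}}

```text
time: 8.4
tool_pos: [548.6, 294.6, 344.2]
tcp_rot: [3.141, 0.002, 0.239]
contact_force: [0.2, -0.1, 1.6]
grip_width: 0.3
finger_force: 0.0
```

{"fn": "jog_arm", "kwargs": {
  "dp": [
    [0, 0, 0.03],
    [0, 0, 0.03],
    [0, 0, 0.03],
    [0, 0, 0.03],
    [0, 0, 0],
    [0, 0, 0]
  ],
  "twist": [0, 0, 0, 0, 0, 0]
}}

```text
time: 9.15
tool_pos: [549.6, 293.3, 226.2]
tcp_rot: [-3.142, -0.001, 0.239]
contact_force: [-0.5, 0.4, -0.2]
grip_width: 0.2
finger_force: 0.0
```

```bash
python3 - <<'E'
from h import *
print(bot.get_obs()["tool_pos"])
cv2.imwrite("pics/w2.png",bot.capture("wrist"));print([(d["confidence"],d["bbox"]) for d in bot.find_in("wrist","marker")])
p=bot.camera_params("wrist");R,t=np.array(p["R"]),np.array(p["t"])
for X in((547,297,67),):
    q=R@X+t;u=q[:2]/q[2];u=u*(1+p["k1"]*(u@u));print(u*[p["fx"],p["fy"]]+[p["cx"],p["cy"]])
E
```

```text
[549.56074448 293.34228422 226.22726122]
[(0.58, [281.9, 183.9, 53.6, 50.0])]
[280.95181514 188.57149113]
```

View pics/w2.png

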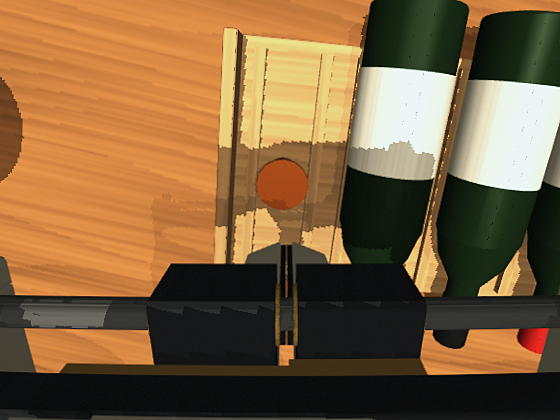

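The marker disc is at (282,184) against a predicted (281,188), so about 4 mm off. I'll correct and lower.

{"fn": "jog_arm", "kwargs": {
  "dp": [
    [0.0025, -0.0035, 0.02],
    [0, 0, 0.02],
    [0, 0, 0.02],
    [0, 0, 0.02],
    [0, 0, 0.02],
    [0, 0, 0.013],
    [0, 0, 0],
    [0, 0, 0],
    [0, 0, 0],
    [0, 0, 0]
  ],
  "twist": [0, 0, 0, 0, 0, 0, 0, 0, 0, 0]
}}

```text
time: 10.5
tool_pos: [551.1, 297.3, 113.1]
tcp_rot: [-3.142, -0.001, 0.239]
contact_force: [-0.3, 0.1, -0.2]
grip_width: 0.4
finger_force: 0.0
```

{"fn": "jog_arm", "kwargs": {
  "dp": [
    [0, 0, 0],
    [0, 0, 0],
    [0, 0, 0],
    [0, 0, 0],
    [0, 0, 0],
    [0, 0, 0],
    [0, 0, 0],
    [0, 0, 0],
    [0, 0, 0],
    [0, 0, 0]
  ],
  "twist": [0, 0, 0, 0, 0, 0, 0, 0, 0, 0]
}}

```text
time: 11.75
tool_pos: [550.9, 297.2, 112.5]
tcp_rot: [3.142, -0.0, 0.239]
contact_force: [0.2, -0.3, 0.7]
grip_width: 0.4
finger_force: 0.0
```

{"fn": "jog_arm", "kwargs": {
  "dp": [
    [0, 0, 0],
    [0, 0, 0],
    [0, 0, 0],
    [0, 0, 0],
    [0, 0, 0],
    [0, 0, 0],
    [0, 0, -0.04],
    [0, 0, -0.04],
    [0, 0, -0.04],
    [0, 0, -0.04]
  ],
  "twist": [0, 0, 0, 0, 0, 0, 0, 0, 0, 0]
}}

```text
time: 13.0
tool_pos: [550.7, 297.2, 273.8]
tcp_rot: [3.142, -0.0, 0.239]
contact_force: [1.0, 0.1, -0.0]
grip_width: 0.3
finger_force: 0.0
```

{"fn": "jog_arm", "kwargs": {
  "dp": [
    [-0.02, 0.0425, 0],
    [-0.02, 0.0425, 0],
    [-0.02, 0.0425, 0],
    [-0.02, 0.0425, 0],
    [-0.02, 0.0425, 0],
    [-0.02, 0.0425, 0],
    [-0.02, 0.0425, 0],
    [-0.02, 0.0425, 0],
    [-0.02, 0.0425, 0],
    [-0.02, 0.0425, 0]
  ],
  "twist": [0, 0, 0, 0, 0, 0, 0, 0, 0, 0]
}}

```text
time: 14.25
tool_pos: [456.6, -164.5, 272.7]
tcp_rot: [3.141, -0.0, 0.239]
contact_force: [1.0, 0.0, 0.6]
grip_width: 0.6
finger_force: 0.0
```

{"fn": "jog_arm", "kwargs": {
  "dp": [
    [0, 0, 0.03],
    [0, 0, 0.03],
    [0, 0, 0.03],
    [0, 0, 0.03],
    [0, 0, 0],
    [0, 0, 0]
  ],
  "twist": [0, 0, 0, 0, 0, 0]
}}

```text
time: 15.0
tool_pos: [457.7, -163.4, 153.6]
tcp_rot: [3.14, -0.001, 0.239]
contact_force: [1.8, 0.2, 0.6]
grip_width: 0.5
finger_force: 0.0
```

```bash
python3 - <<'E'
from h import *
print(bot.get_obs()["tool_pos"])
w=bot.capture("wrist");cv2.imwrite("pics/w3.png",w)
p=bot.camera_params("wrist");R,t=np.array(p["R"]),np.array(p["t"])
for X in((459,-162,20),):
    q=R@X+t;u=q[:2]/q[2];u=u*(1+p["k1"]*(u@u));uv=u*[p["fx"],p["fy"]]+[p["cx"],p["cy"]];print(uv)
m=cv2.inRange(cv2.cvtColor(w,cv2.COLOR_BGR2HSV),(45,120,50),(85,255,255))
n,_,st,ce=cv2.connectedComponentsWithStats(m)
for i in range(1,n):
    if st[i,4]>150: print(st[i],ce[i].round(1),[at(p,ce[i],z).round(1) for z in(15,25)])
E
```

```text
[ 457.66578562 -163.35466037  153.60234413]
[284.07044631 193.36155498]
[   0    0   41  104 2438] [17.7 50.3] [array([516.3,  47.5,  15. ]), array([517. ,  40.6,  25. ])]
[ 262  166   51   50 1979] [286.7 190.7] [array([ 460.1, -163.8,   15. ]), array([ 462.9, -163.1,   25. ])]
```

View pics/w3.png

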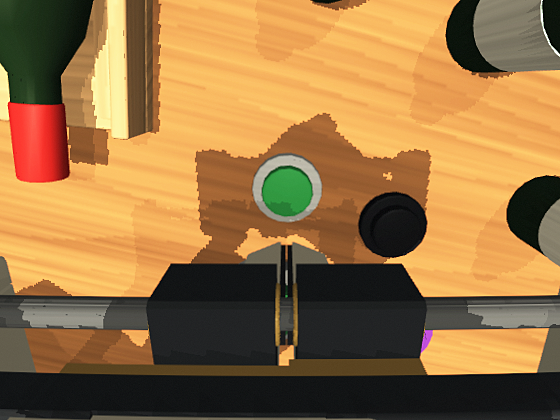

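The small green button is centred at (287,191), under the tool. I'll descend to it, then press in small steps.

{"fn": "jog_arm", "kwargs": {
  "dp": [
    [0.003, 0.0015, 0.02],
    [0, 0, 0.02],
    [0, 0, 0.02],
    [0, 0, 0.02],
    [0, 0, 0.018],
    [0, 0, 0],
    [0, 0, 0]
  ],
  "twist": [0, 0, 0, 0, 0, 0, 0]
}}

```text
time: 15.92
tool_pos: [461.1, -164.2, 55.7]
tcp_rot: [3.14, -0.002, 0.239]
contact_force: [-0.3, -0.4, 0.7]
grip_width: 0.5
finger_force: 0.0
```

{"fn": "jog_arm", "kwargs": {
  "dp": [
    [0, 0, 0.003],
    [0, 0, 0.003],
    [0, 0, 0.003],
    [0, 0, 0.003],
    [0, 0, 0],
    [0, 0, 0]
  ],
  "twist": [0, 0, 0, 0, 0, 0]
}}

```text
time: 16.68
tool_pos: [460.3, -163.8, 42.5]
tcp_rot: [3.142, 0.0, 0.239]
contact_force: [0.7, -0.3, -1.0]
grip_width: 0.7
finger_force: 0.0
```

Tips are at about 23.5 mm, with no contact yet.

{"fn": "jog_arm", "kwargs": {
  "dp": [
    [0, 0, 0.002],
    [0, 0, 0.002],
    [0, 0, 0],
    [0, 0, 0]
  ],
  "twist": [0, 0, 0, 0]
}}

```text
time: 17.18
tool_pos: [460.5, -163.9, 38.7]
tcp_rot: [3.141, -0.0, 0.239]
contact_force: [0.3, 0.5, 3.0]
grip_width: 0.5
finger_force: 1.3
```

{"fn": "jog_arm", "kwargs": {
  "dp": [
    [0, 0, 0.002],
    [0, 0, 0],
    [0, 0, 0]
  ],
  "twist": [0, 0, 0]
}}

```text
time: 17.55
tool_pos: [460.5, -163.9, 36.6]
tcp_rot: [3.141, -0.0, 0.239]
contact_force: [0.8, -0.6, 5.0]
grip_width: 0.6
finger_force: 1.9
```

{"fn": "jog_arm", "kwargs": {
  "dp": [
    [0, 0, 0.002],
    [0, 0, 0],
    [0, 0, 0]
  ],
  "twist": [0, 0, 0]
}}

```text
time: 17.92
tool_pos: [460.5, -163.9, 35.0]
tcp_rot: [3.141, -0.001, 0.239]
contact_force: [-0.7, 1.0, 8.6]
grip_width: 0.2
finger_force: 4.6
```

{"fn": "jog_arm", "kwargs": {
  "dp": [
    [0, 0, 0.001],
    [0, 0, 0],
    [0, 0, 0]
  ],
  "twist": [0, 0, 0]
}}

```text
time: 18.3
tool_pos: [460.6, -163.9, 34.8]
tcp_rot: [3.141, -0.001, 0.239]
contact_force: [-2.4, 1.1, 18.9]
grip_width: 0.6
finger_force: 9.2
```

{"fn": "jog_arm", "kwargs": {
  "dp": [
    [0, 0, -0.005],
    [0, 0, -0.01],
    [0, 0, -0.03],
    [0, 0, -0.04],
    [0, 0, -0.04],
    [0, 0, -0.02],
    [0, 0, 0],
    [0, 0, 0],
    [0, 0, 0],
    [0, 0, 0]
  ],
  "twist": [0, 0, 0, 0, 0, 0, 0, 0, 0, 0]
}}

```text
time: 19.55
tool_pos: [460.0, -163.6, 177.7]
tcp_rot: [-3.14, 0.001, 0.239]
contact_force: [0.2, 0.4, -0.3]
grip_width: 0.7
finger_force: 0.0
```

```bash
python3 - <<'E'
from h import *
cv2.imwrite("pics/s4.png",bot.capture("scene"))
a=cv2.imread("pics/scene0.png");b=cv2.imread("pics/s4.png")
print(bot.get_obs()["tool_pos"],bot.get_obs()["contact_force"])
E
```

```text
[ 460.07675707 -163.68034835  177.83552488] [-0.43389588  0.12418545 -0.54737188]
```

View pics/s4.png

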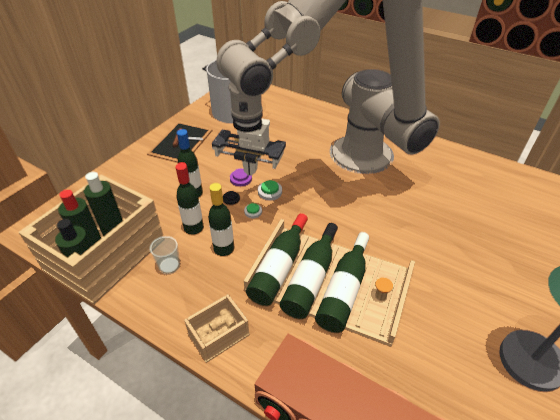

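The force rose to 18.9 N against the stop, so the button went fully down. The arm is now clear above the button at (254,210), and the bottles, tumbler and marker stand where they were in the first picture.

```bash
python3 -c "
from plant import bot
print(bot.close_job())"
```

```text
the job is handed in; nothing more can be done
None
```

I pointed at the gold-capsule bottle and then the orange marker for over two seconds each, pressed the small green button fully down and drew back, with nothing else seen to move; the job is handed in, but the judge's verdict was not shown.

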